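Load a pressing die under a sprung hold-down flap

TASK

Load the dark grey pressing die that stands at the mouth of the small holder. Without gripping or lifting anything, press the holder's red wing down with one fingertip so that the blue spring flap stands open, and while you hold it open push the die along the table with the other finger into the lane until no more than a thin rim of it shows in front of the flap. Then let go so that the flap springs down and rests on top of the upright die, and leave the other dies where they are.

Things in the scene. Friction and masses are not known exactly. Their poses are not given: they have to be found in the camera images.
- holder: Fixed die holder. Origin on the table, on the lane's centre line, directly below the blue flap's front edge; +x is the way the die is pushed in, +y the side of the red wing. Lane (no floor, die slides on the table): y -17 to +17 mm between slick white walls 4 mm thick, 14 mm high, x -50 to +50 mm; back wall at x 46 mm. Blue flap, 3 mm thick, covers x 0 to 44 mm. Numbers are in this frame.
- lane_entry (a point): Fixed point on the table at holder x = -50, y = 0 mm, where the parallel lane walls begin; in front of it they flare outward to about 54 mm between them at x = -87 mm. Axes as the holder's.
- hinge_rod (a point): Fixed point on the hinge line of flap and wing (holder x 0, y 29, z 23 mm). The line runs along holder x: an 8 mm rod from x = -134 to +54 mm, with a 12 mm wide post up to z = 29 mm at each end. One finger in the lane and one on the wing straddle it.
- flap_front (a point): Middle of the front edge of the blue flap's top, moves with the flap. Vertical fingers cannot pass under the raised flap; a pushing finger whose front face comes level with this edge (holder x = 0) has put the 28 mm die wholly under.
- wing_edge (a point): Top outer edge of the red wing (x -125 to +5 mm), midway along at x = -60 mm; moves with it. Shut, the wing slopes up outward from y 49, z 17 to y 81, z 41 mm. Pressed down it is level, y 41 to 81 mm, top 6 mm above the table, so a fingertip can slide along it in x and keep the flap open (good: y 46 to 76 mm).
- flap (a joint): Angle of flap and wing, one piece (rad): 0 shut, flap slopes down across the lane to 6 mm above the table and bars it; 0.31 level, resting on a die; 0.65 wing level, flap open (23 mm clear or more; the 20 mm die needs over 0.38); 0.70 stop. A spring shuts it when let go. Pressing the wing takes about 2 N.
- press_die_2: Dark grey turned steel pressing die to be loaded, an upright cylinder 28 mm in diameter and 20 mm high with a narrower foot, about 70 g, loose, standing in front of the lane. Origin: centre of its underside; z up.
- press_die_3: White pressing die, disc 42 mm in diameter, 12 mm high, loose bystander on the table right of the holder. Origin: centre of its underside.
- press_die_4: Brass pressing die, 22 mm in diameter, 26 mm high, loose bystander. Origin: centre of its underside.
- press_die_6: White pressing die, disc 36 mm in diameter, 10 mm high, loose bystander right of the holder. Origin: centre of its underside.
Mind the look-alikes: they are no part of the job. Of the things that look like the press_die_2, take the one that is farthest to the robot's left at the start.

How it is judged:
On the way, in this order (a step that is already met when the one before it is completed fails the run):
1. the flap is held open by a finger on the wing while the die is still outside (value of joint flap above 0.4 rad and contact force between the fingers and holder above 0.3 N and x of press_die_2 in the frame of holder below -0.014 m), for 0.1 s.
2. the die is under the flap while the flap is still held clear of it by a finger (x of press_die_2 in the frame of holder above 0.008 m and value of joint flap above 0.36 rad and contact force between the fingers and holder above 0.3 N), for 0.1 s.
At the end, for the whole second after the job is handed in: The dark grey die stands upright (within 0.12 rad) and still on the table in the lane, its centre at least 8 mm behind the flap's front edge; the released flap rests on its top (joint 0.22 to 0.40); the three other dies are within 20 mm of where they stood (x of press_die_2 in the frame of holder between 0.008 and 0.036 m and y of press_die_2 in the frame of holder between -0.012 and 0.012 m and height (world z) of press_die_2 below 0.005 m and angle between press_die_2's own z axis and vertical below 0.12 rad and linear speed of press_die_2 below 0.02 m/s and value of joint flap between 0.22 and 0.4 rad and distance of each of press_die_3, press_die_4, press_die_6 from where it was at the start of the episode below 0.02 m); the robot touches nothing.
It fails at once if the die is lifted off the table (height (world z) of press_die_2 above 0.01 m).
It fails at once if the die is tipped over (angle between press_die_2's own z axis and vertical above 0.6 rad).
It fails at once if another die is pushed away or picked up (distance of any of press_die_3, press_die_4, press_die_6 from where it was at the start of the episode above 0.02 m).
It also fails if it takes over 40 s, if anything falls off the work surface, if the arm or the gripper's body presses on something with over 40 N, if the wrist force passes 120 N, or if a joint passes its speed limit or range.

ROBOT

A 7-joint arm with a two-finger parallel gripper is mounted at the origin on a cart in front of the work surface, level with it; the furniture and walls round the work are solid. World frame = base frame: x ahead of the robot, y to its left, z up, the work surface at z = 0. Lengths are in m, angles in rad, forces in N, time in s.
With the tool pointing down it reaches from about 0.4 to 0.85 m from the base axis. Payload 4.5 kg.
Tool frame: the origin (TCP) lies between the finger pads; the fingertips stand 8 mm ahead of it and the grasp point (between the pads) lies 11 mm behind it; z points along the fingers, y is the line along which they close (so a half turn about z gives the same grasp; the last joint's range is limited). The gripper opens to 85 mm and grips with 20 to 120 N. Pads are 22 mm wide; open, the fingers measure 114 mm over their backs; the gripper's body (76 mm by 85 mm) begins 54 mm behind the grasp point. The pads swing forward as they close: fully open they stand 13 mm farther back than shut.
Start: joints at [1.277, 0.689, -0.195, 1.565, 0.157, 0.902, -0.215], TCP at [0.201, -0.592, 0.239] pointing down, gripper open.
Joint ranges: [-3.01, 3.01], [-0.46, 2.08], [-1.47, 1.51], [0.13, 2.56], [-1, 4.14], [0.04, 2.09], [-2.66, 2.66]. Speed limits (rad/s): [2.57, 2.57, 3.14, 3.14, 3.14, 3.14, 3.14].

INTERFACE

Orientations are given as a unit quaternion [w, x, y, z].
In Python, from plant import robot gives the robot as it stands.
- The arm moves only by the tool servo_tool, never from a script. Its arguments are lists of equal length, an entry for each row: "travel": the shift along the world's x, y, z in cm, a list of three; "spin": the turn about the world's z in degrees; "grip": the closure, from 0 (fully open) to 1 (shut). In form: {"travel": [[tx, ty, tz], ...], "spin": [spin, ...], "grip": [grip, ...]}. A call has 1 to 5 rows; each row is the pose to reach, as a shift and turn from the pose commanded when the call began; what a row does not reach only later rows make up. A row lasts 1/12 s, in which the tool goes at most 41.7 mm and 7.16 degrees, less where a joint would pass 70% of its speed; a pose out of reach is approached as far as the arm can. A call with a gripper value outside its range is refused whole. The fingers move at their own pace and stop on an object; "squeeze" is the grip in N (left out, the last holds). Time passes only in rows, so rows that repeat a pose let the fingers close. It gives the time, the measured TCP pose, the force, the opening and the grip force at its end, in the units of the state.
- robot.get_obs(): the state, without advancing time (a new reading comes with each control period).
- robot.read_camera(name): name is "scene" or "top" or "wrist"; returns the picture (480x640x3 uint8, blue, green, red); there is no depth.
- robot.camera_model(name): a dict with "intrinsics" (3x3 intrinsics, pixels), "cam_to_world" (4x4, takes a point from camera to world coordinates); the wrist camera has in their place "mount" (4x4, takes a point from camera to tool coordinates, whose origin is the TCP and whose axes are the flange's). Camera axes: x right, y down, z forward; pixel columns grow to the right and rows downward; lengths in m; the calibration is good to about 2 mm. A picture is of the moment at which its call begins: read the wrist's pose just before it. camera_model takes no time and is no camera call.
- robot.hand_in(): hands the job in; it is judged then, once.
The state is a dict: "t": time; "joints": joint angles; "qvel": joint speeds; "joint_efforts": joint torques, N m; "position": TCP position; "ee_rot": TCP orientation; "force": force on the tool from outside, world axes, zero at the start; "moment": the same for the moment, N m; "opening": opening from 0.0 (shut) to 1.0 (fully open); "grip_force": force on a finger pad.
Only numpy, scipy, OpenCV 4.12 (cv2) and the standard library are available. Lean on these libraries where they do the work, as an engineer would, in place of code of your own. Each camera call takes 0.05 s, during which the arm holds its last target. There are 200 camera calls.

## Working session

There is one attempt and no reset: what is moved stays moved. The work goes in short steps, Python scripts to look and compute and a tool call to move; the robot and the scene stay as the last step left them, time stands still between calls to the robot, and variables do not carry over. Pictures are saved under pics/ and viewed, at most 10 in all, crops included, and the job is handed in when it is done.

Besides the shell and the picture viewer there is one more tool, called after "Request:" as name(argument=value, ...), one argument or row to a line, values as JSON. servo_tool: Moves the arm, as the interface text tells. Its arguments: {"type":"object","properties":{"travel":{"type":"array"},"spin":{"type":"array"},"grip":{"type":"array"},"squeeze":{"type":"number"}},"required":["travel","spin","grip"]}

```bash
mkdir -p pics; python3 - <<'E'
from plant import robot
import cv2,numpy as np
o=robot.get_obs();print({k:np.round(o[k],3).tolist() for k in('t','position','ee_rot','opening','force')})
for n in('scene','top'):
    cv2.imwrite(f'pics/{n}0.png',robot.read_camera(n));m=robot.camera_model(n);print(n,np.round(m['intrinsics'],1).tolist(),np.round(m['cam_to_world'],3).tolist())
print(np.round(robot.camera_model('wrist')['mount'],3).tolist())
E
```

```text
{'t': 0.0, 'position': [0.201, -0.591, 0.238], 'ee_rot': [-0.001, 0.987, 0.163, -0.0], 'opening': 0.998, 'force': [-0.579, 0.227, -0.248]}
scene [[609.8, 0.0, 322.3], [0.0, 609.8, 229.3], [0.0, 0.0, 1.0]] [[0.607, -0.515, 0.606, 0.02], [-0.795, -0.403, 0.453, -0.355], [0.011, -0.757, -0.654, 0.61], [0.0, 0.0, 0.0, 1.0]]
top [[521.0, 0.0, 322.6], [0.0, 521.0, 236.9], [0.0, 0.0, 1.0]] [[0.013, -0.997, 0.075, 0.48], [-1.0, -0.013, -0.004, 0.022], [0.005, -0.075, -0.997, 0.921], [0.0, 0.0, 0.0, 1.0]]
[[0.001, -0.959, -0.285, 0.071], [1.0, 0.001, 0.0, -0.001], [0.0, -0.285, 0.959, -0.134], [0.0, 0.0, 0.0, 1.0]]
```

View pics/top0.png

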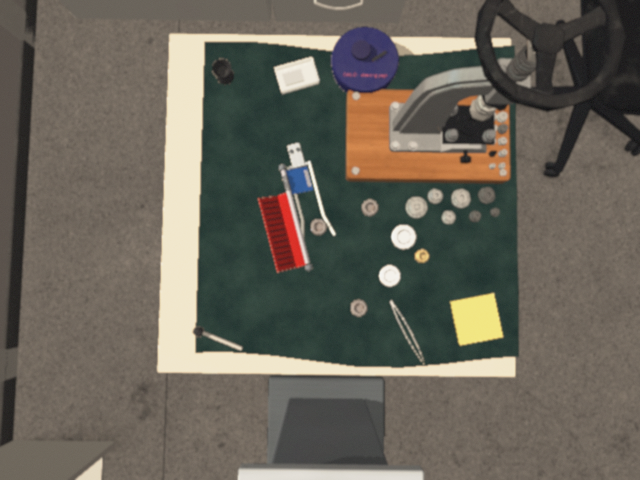

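View pics/scene0.png

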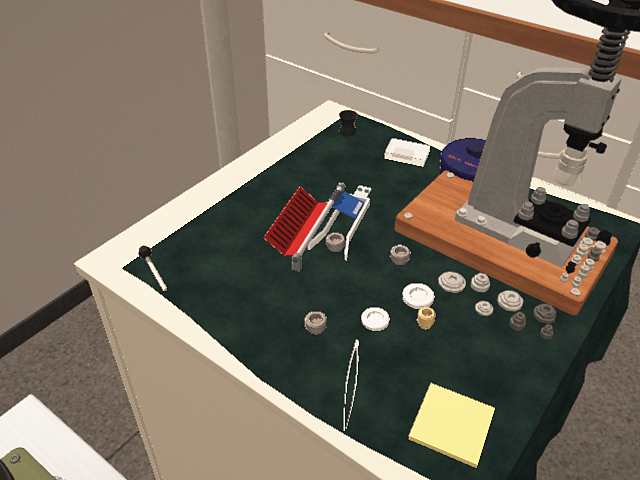

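The top view shows the holder at about (290,215), with its posts at (307,268) and (283,168). The target die is at (318,227) in the flare, and look-alikes stand at (370,207) and (358,308). The scene view shows the same die at (335,241). I'll enlarge both for accurate pixel positions.

```bash
python3 - <<'E'
import cv2,numpy as np
a=cv2.imread('pics/top0.png')[135:285,245:345];b=cv2.imread('pics/scene0.png')[170:290,255:385]
a=cv2.resize(a,None,fx=4,fy=4,interpolation=2);b=cv2.resize(b,None,fx=3,fy=3,interpolation=2)
c=np.zeros((600,800,3),np.uint8);c[:,:400]=a;c[:360,405:795]=b;cv2.imwrite('pics/c.png',c)
E
```

```text
(no output)
```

View pics/c.png

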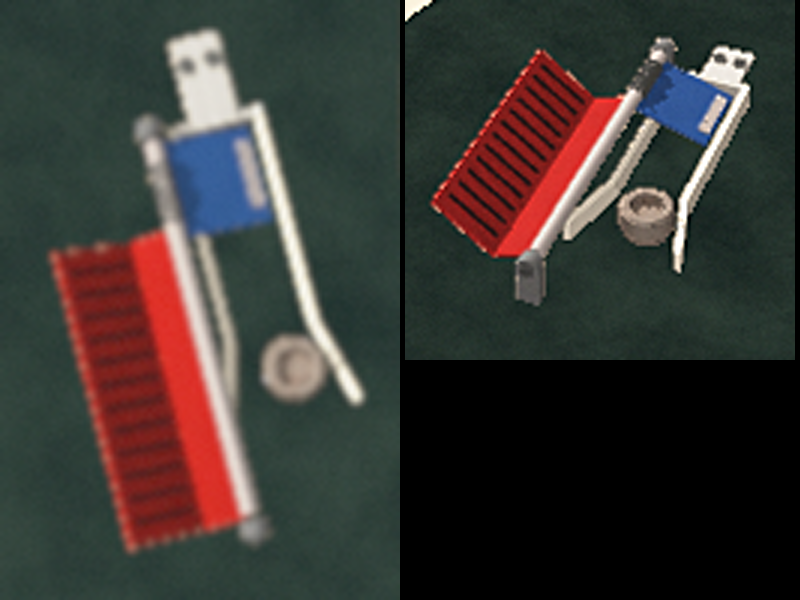

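```bash
cat > h.py <<'E'
from plant import robot
import cv2,numpy as np
def P(n):
    m=robot.camera_model(n);T=np.linalg.inv(m['cam_to_world']);return np.array(m['intrinsics'])@T[:3]
def tri(a,b):
    X=cv2.triangulatePoints(P('top'),P('scene'),np.array(a,float).reshape(2,1),np.array(b,float).reshape(2,1));return (X[:3]/X[3]).ravel()
def atz(n,p,z):
    M=P(n);H=np.c_[M[:,0],M[:,1],M[:,2]*z+M[:,3]];q=np.linalg.solve(H,[*p,1]);return q[:2]/q[2]
def proj(n,X):
    q=P(n)@np.r_[X,1];return q[:2]/q[2]
E
python3 - <<'E'
from h import *
D=dict(back=((282,167.5),(341,185)),front=((308.5,267.5),(297,256.7)),die=((318.3,226.8),(335.3,239)),wingB=((258,198.3),(300.3,187.3)),wingF=((277.5,272),(264.3,238.3)),flR=((313,189.5),(353.3,217.7)),flL=((291.3,193.8),(332,206)),wallBR=((310,161.3),(369.3,200)))
W={k:tri(*v) for k,v in D.items()}
for k,v in W.items(): print(k,np.round(v*1000,1), np.round(proj('top',v)-D[k][0],1))
# fit: known holder coords, yaw+translation
H=dict(back=(48,29,29),front=(-128,29,29),wingB=(5,81,41),wingF=(-125,81,41),wallBR=(50,-19,14))
from scipy.optimize import least_squares
def f(p,full=False):
    c,s=np.cos(p[2]),np.sin(p[2]);r=[]
    for k,h in H.items():
        X=[p[0]+c*h[0]-s*h[1],p[1]+s*h[0]+c*h[1],h[2]/1000*1000]
        X=np.array([p[0]+(c*h[0]-s*h[1])/1000,p[1]+(s*h[0]+c*h[1])/1000,h[2]/1000])
        r+=list(proj('top',X)-D[k][0])+list(proj('scene',X)-D[k][1])
    return np.array(r)
s=least_squares(f,[.56,.03,.2]);p=s.x;print(np.round(p,4),np.degrees(p[2]));print(np.round(s.fun.reshape(-1,4),1))
c,sn=np.cos(p[2]),np.sin(p[2]);R=np.array([[c,-sn],[sn,c]])
d=W['die'][:2];print('die holder',(R.T@(d-p[:2]))*1000, 'at z20', [R.T@(atz(n,q,.02)-p[:2])*1000 for n,q in zip(('top','scene'),D['die'])])
E
```

```text
back [665.7  91.2  27.2] [-0.5  0.4]
front [493.3  42.1  26.8] [-0.2  0.2]
die [563.8  26.9  18.6] [-0.6  0.4]
wingB [610.  130.   37.5] [-0.3  0.2]
wingF [484.8  94.1  38.4] [-0.2  0.2]
flR [629.4  38.8  10.1] [-1.5  1.1]
flL [620.6  74.9  20.7] [-0.7  0.5]
wallBR [680.2  44.1  10.8] [-1.1  0.8]
[0.6254 0.0488 0.2722] 15.59737889448432
[[ 0.3  1.3  0.6  0. ]
 [-0.3 -0.5  0.5 -1.6]
 [ 0.6  0.9  0.6 -0.9]
 [ 0.2  1.1 -0.1 -0.5]
 [-1.   1.3  0.8 -1.1]]
die holder [-65.16922575  -4.51497836] at z20 [array([-64.81501502,  -5.65272674]), array([-67.05312572,  -4.2093153 ])]
```

Request:
servo_tool(
  travel=[
    [9,18,0],
    [9,18,0],
    [9,18,0],
    [9,18,0],
    [9,18,0],
  ],
  spin=[0,0,-3.2,-3.2,-3.2],
  grip=[0.44,0.44,0.44,0.44,0.44],
)

```text
t: 0.52
position: [0.2922, -0.4085, 0.2391]
ee_rot: [-0.001, 0.991, 0.136, 0.0]
force: [0.4, -0.1, 1.0]
opening: 0.564
grip_force: 0.0
```

Request:
servo_tool(
  travel=[
    [9,18,0],
    [9,18,0],
    [9,18,0],
    [9,18,0],
    [9,18,0],
  ],
  spin=[0,0,0,0,0],
  grip=[0.44,0.44,0.44,0.44,0.44],
)

```text
t: 0.93
position: [0.3821, -0.2287, 0.2392]
ee_rot: [-0.0, 0.991, 0.137, 0.0]
force: [0.4, 0.5, 0.6]
opening: 0.562
grip_force: 0.0
```

Request:
servo_tool(
  travel=[
    [9,18,0],
    [9,18,0],
    [9,18,0],
    [9,18,0],
    [9,18,0],
  ],
  spin=[0,0,0,0,0],
  grip=[0.44,0.44,0.44,0.44,0.44],
)

```text
t: 1.35
position: [0.4722, -0.0484, 0.2392]
ee_rot: [-0.0, 0.991, 0.137, 0.0]
force: [1.1, 0.0, 0.6]
opening: 0.56
grip_force: 0.0
```

Request:
servo_tool(
  travel=[
    [5.1,10.1,0],
    [5.1,10.1,-4],
    [5.1,10.1,-8],
    [5.1,10.1,-13],
    [5.1,10.1,-13],
  ],
  spin=[0,0,0,0,0],
  grip=[0.44,0.44,0.44,0.44,0.44],
)

```text
t: 1.77
position: [0.5224, 0.0517, 0.1071]
ee_rot: [-0.001, 0.991, 0.137, 0.0]
force: [-0.1, 0.3, -0.6]
opening: 0.559
grip_force: 0.0
```

```bash
python3 - <<'E'
from h import *
o=robot.get_obs();w=robot.read_camera('wrist');s=robot.read_camera('scene')
print(o['position'],o['opening'])
c=np.zeros((480,800,3),np.uint8);c[:360,:480]=cv2.resize(w,(480,360));c[:320,480:800]=s[130:290,230:390].repeat(2,0).repeat(2,1);cv2.imwrite('pics/d.png',c);print(robot.camera_model('wrist')['intrinsics'])
E
```

```text
[0.52238359 0.05170588 0.10709524] 0.5593897557057619
[[368.88089341   0.         317.82729897]
 [  0.         368.88089341 238.00211094]
 [  0.           0.           1.        ]]
```

View pics/d.png

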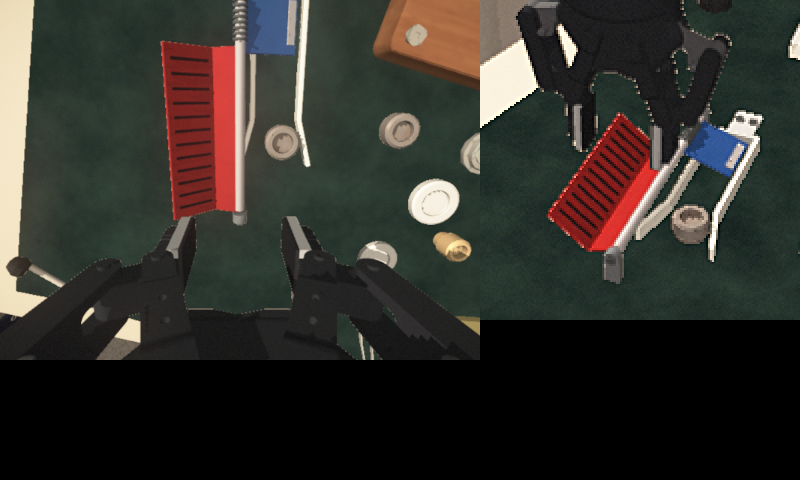

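The wrist view (0.75 scale) shows the die at (282,140), the front post at (240,213), the wing corners at (175,217) and (163,42), and the fingertips near (190,220) and (290,220). I'll cross-check the holder fit with these.

```bash
python3 - <<'E'
from h import *
from scipy.spatial.transform import Rotation as Ro
o=robot.get_obs();m=robot.camera_model('wrist');M=np.array(m['mount']);K=np.array(m['intrinsics'])
w,x,y,z=o['ee_rot'];T=np.eye(4);T[:3,:3]=Ro.from_quat([x,y,z,w]).as_matrix();T[:3,3]=o['position'];C=T@M
p=np.array([.6254,.0488]);a=.2722;R=np.array([[np.cos(a),-np.sin(a)],[np.sin(a),np.cos(a)]])
def ray(uv,zz,C=C):
    d=C[:3,:3]@np.linalg.solve(K,[uv[0]/.75,uv[1]/.75,1]);return C[:3,3]+d*(zz-C[2,3])/d[2]
for n,uv,zz in(('die',(282,140),.02),('front -128,29',(240,213),.029),('wingF -125,81',(175,217),.041),('wingB 5,81',(163,42),.041),('wingBin',(216,46),.017),('flareR tip -87,-29',(307,165),.014)):
    print(n,np.round(R.T@(ray(uv,zz)[:2]-p)*1000,1))
print('tcp',R.T@(o['position'][:2]-p)*1000)
for uv in((193,220),(182,220),(287,220),(298,220)):
    print('tool',uv,[np.round(ray(uv,zz,M)*1000,1)for zz in(0,.008)])
cv2.imwrite('pics/e.png',robot.read_camera('wrist')[230:480,150:500].repeat(2,0).repeat(2,1))
E
```

```text
die [-64.8  -2.9]
front -128,29 [-123.7   30. ]
wingF -125,81 [-121.9   80.7]
wingB 5,81 [ 1.9 80.6]
wingBin [ 3.3 48.2]
flareR tip -87,-29 [-86.6 -25.7]
tcp [-102.24314522   30.32550405]
tool (193, 220) [array([  8.5, -25. ,   0. ]), array([  4.7, -26.4,   8. ])]
tool (182, 220) [array([  8.5, -30.8,   0. ]), array([  4.7, -32.6,   8. ])]
tool (287, 220) [array([ 8.5, 24.8,  0. ]), array([ 4.8, 26.3,  8. ])]
tool (298, 220) [array([ 8.5, 30.6,  0. ]), array([ 4.8, 32.5,  8. ])]
```

View pics/e.png

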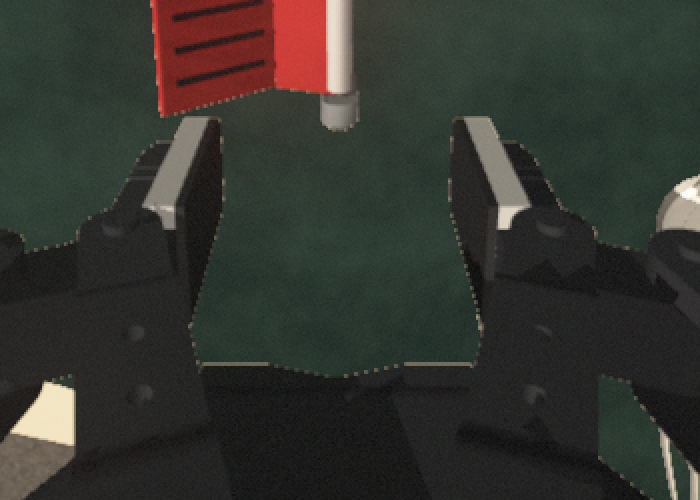

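Request:
servo_tool(
  travel=[
    [0,0,-3.5],
    [0,0,-6],
    [0,0,-7.5],
    [0,0,-8.5],
    [0,0,-8.5],
  ],
  spin=[0,0,0,0,0],
  grip=[0.44,0.44,0.44,0.44,0.44],
)

```text
t: 2.33
position: [0.5229, 0.0481, 0.0249]
ee_rot: [0.0, 0.991, 0.135, 0.0]
force: [-0.3, -0.3, 2.1]
opening: 0.562
grip_force: 0.7
```

Request:
servo_tool(
  travel=[
    [0,0,-0.3],
    [0,0,-0.5],
    [0,0,-0.5],
    [0,0,-0.5],
  ],
  spin=[0,0,0,0],
  grip=[0.44,0.44,0.44,0.44],
)

```text
t: 2.67
position: [0.5232, 0.0477, 0.0204]
ee_rot: [0.001, 0.991, 0.135, 0.001]
force: [0.6, -6.3, 3.7]
opening: 0.559
grip_force: 2.7
```

```bash
python3 - <<'E'
from h import *
o=robot.get_obs();w=robot.read_camera('wrist');s=robot.read_camera('scene')
print(o['position'],o['opening'],o['force'])
c=np.zeros((480,800,3),np.uint8);c[:360,:480]=cv2.resize(w,(480,360));c[:320,480:800]=s[150:310,230:390].repeat(2,0).repeat(2,1);cv2.imwrite('pics/f.png',c)
E
```

```text
[0.5231721  0.04773272 0.02044974] 0.5591105108901777 [ 0.59214969 -6.3298598   3.74513918]
```

View pics/f.png

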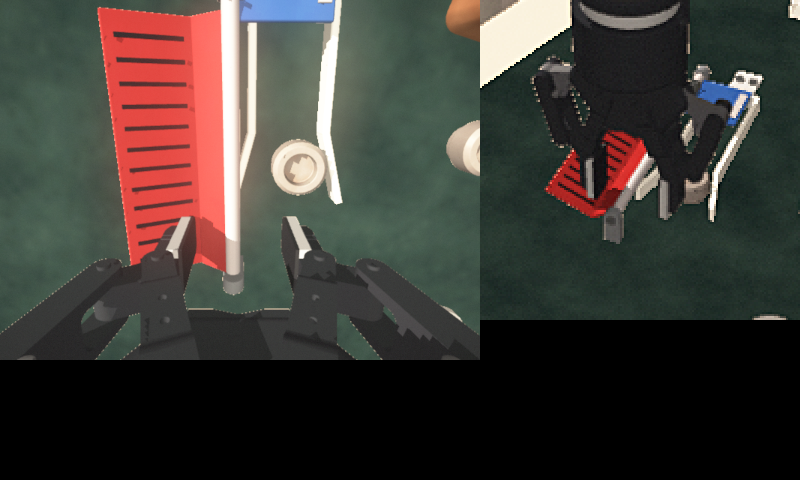

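The wing is half pressed and the die is untouched, with the finger in front of the wing's bend. The slope has pushed the tool about 4 mm toward −y. I'll press further and correct the y offset.

Request:
servo_tool(
  travel=[
    [0,0,-0.3],
    [0,0.1,-0.6],
    [0,0.1,-0.6],
  ],
  spin=[0,0,0],
  grip=[0.44,0.44,0.44],
)

```text
t: 3.02
position: [0.5235, 0.0485, 0.0141]
ee_rot: [0.001, 0.991, 0.135, 0.001]
force: [0.9, -5.0, 5.4]
opening: 0.558
grip_force: 3.0
```

Request:
servo_tool(
  travel=[
    [0,0,-0.2],
    [0,0,-0.3],
    [0,0,-0.3],
  ],
  spin=[0,0,0],
  grip=[0.44,0.44,0.44],
)

```text
t: 3.27
position: [0.5237, 0.049, 0.0113]
ee_rot: [0.001, 0.991, 0.135, 0.001]
force: [1.1, -4.9, 6.0]
opening: 0.559
grip_force: 3.2
```

```bash
python3 - <<'E'
from h import *
w=robot.read_camera('wrist');s=robot.read_camera('scene')
c=np.zeros((480,800,3),np.uint8);c[:360,:480]=cv2.resize(w,(480,360));c[:480,480:800]=s[150:310,250:357].repeat(3,0).repeat(3,1)[:480,:320];cv2.imwrite('pics/g.png',c)
E
```

```text
(no output)
```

View pics/g.png

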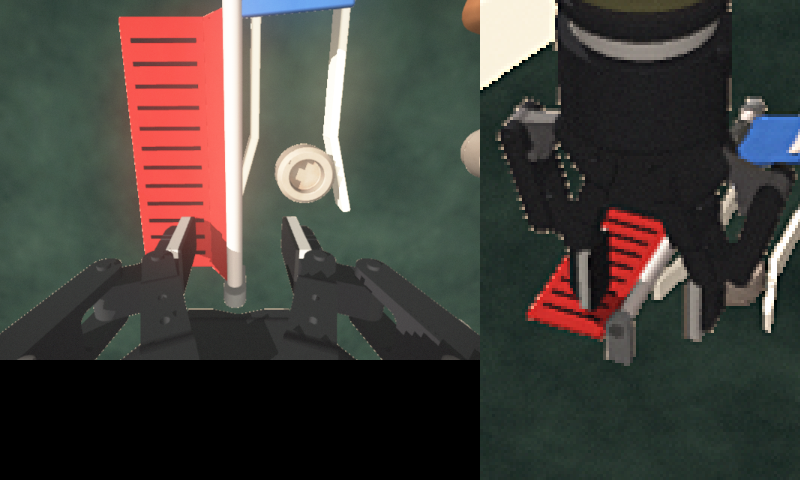

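The wing is nearly level, the flap stands clear, and the die is still in the flare, lined up with the lane finger. I'll press slightly more and start sliding.

Request:
servo_tool(
  travel=[
    [0,0,-0.15],
    [0.77,0.215,-0.15],
    [1.54,0.43,-0.15],
    [2.31,0.645,-0.15],
    [2.89,0.806,-0.15],
  ],
  spin=[0,0,0,0,0],
  grip=[0.44,0.44,0.44,0.44,0.44],
)

```text
t: 3.78
position: [0.5458, 0.0584, 0.0095]
ee_rot: [-0.0, 0.991, 0.136, -0.005]
force: [-11.0, -1.8, 15.2]
opening: 0.559
grip_force: 8.4
```

Request:
servo_tool(
  travel=[
    [0.58,0.16,0],
    [1.15,0.32,0],
    [1.73,0.48,0],
    [2.3,0.64,0],
    [2.89,0.806,0],
  ],
  spin=[0,0,0,0,0],
  grip=[0.44,0.44,0.44,0.44,0.44],
)

```text
t: 4.2
position: [0.575, 0.0668, 0.0096]
ee_rot: [-0.0, 0.991, 0.136, -0.005]
force: [-9.4, -1.8, 13.6]
opening: 0.561
grip_force: 7.1
```

```bash
python3 - <<'E'
from h import *
o=robot.get_obs();p=np.array([.6254,.0488]);a=.2722;R=np.array([[np.cos(a),-np.sin(a)],[np.sin(a),np.cos(a)]])
print(R.T@(o['position'][:2]-p)*1000,R.T@o['force'][:2],o['force'],o['position'][2])
w=robot.read_camera('wrist');s=robot.read_camera('scene')
c=np.zeros((480,800,3),np.uint8);c[:360,:480]=cv2.resize(w,(480,360));c[:480,480:800]=s[150:310,270:377].repeat(3,0).repeat(3,1)[:480,:320];cv2.imwrite('pics/k.png',c)
E
```

```text
[-43.67959068  30.91947923] [-9.56353028  0.77158146] [-9.41885839 -1.82799231 13.55845321] 0.009561275915753701
```

View pics/k.png

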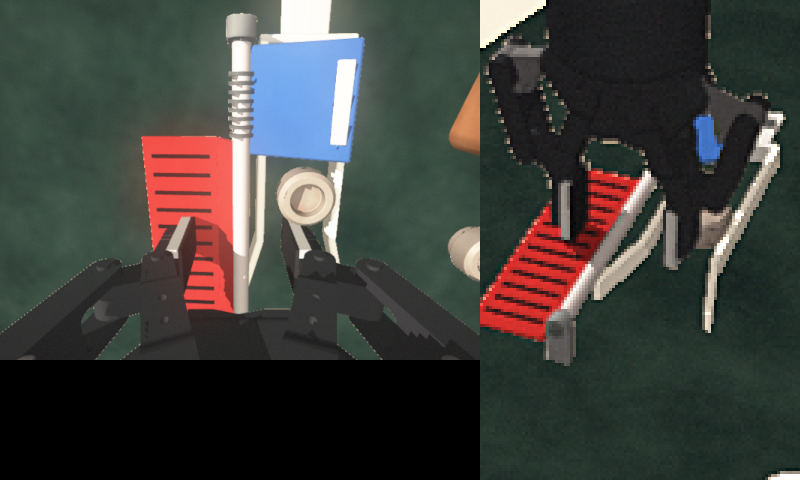

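The die is in the lane ahead of the finger, the wing is down and the flap is open. The finger front is about 33 mm before the flap edge. I'll push most of the remaining way.

Request:
servo_tool(
  travel=[
    [0.58,0.16,0.05],
    [1.15,0.32,0.1],
    [1.73,0.48,0.1],
    [2.2,0.61,0.1],
    [2.5,0.7,0.1],
  ],
  spin=[0,0,0,0,0],
  grip=[0.44,0.44,0.44,0.44,0.44],
)

```text
t: 4.72
position: [0.6054, 0.0742, 0.0101]
ee_rot: [-0.0, 0.991, 0.136, 0.0]
force: [-4.5, -0.7, 5.2]
opening: 0.56
grip_force: 3.0
```

```bash
python3 - <<'E'
from h import *
o=robot.get_obs();p=np.array([.6254,.0488]);a=.2722;R=np.array([[np.cos(a),-np.sin(a)],[np.sin(a),np.cos(a)]])
print(R.T@(o['position'][:2]-p)*1000,R.T@o['force'][:2],o['force'],o['position'][2])
w=robot.read_camera('wrist')
cv2.imwrite('pics/l.png',w[150:400,200:520].repeat(2,0).repeat(2,1))
E
```

```text
[-12.3980532   29.81647281] [-4.49971622  0.49144664] [-4.46617053 -0.73640115  5.16629753] 0.010054265274164101
```

View pics/l.png

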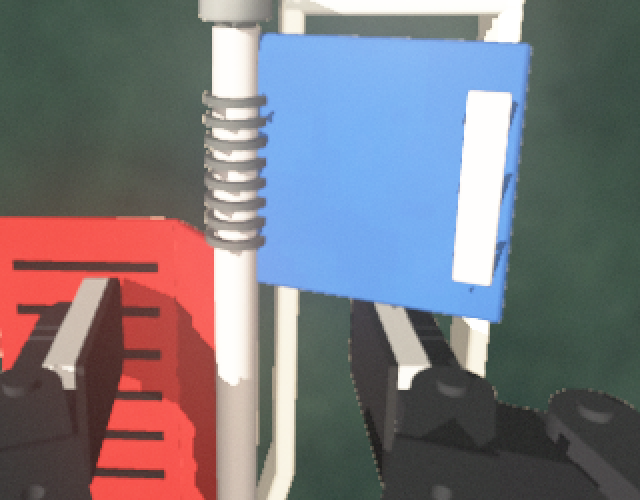

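```bash
python3 - <<'E'
from h import *
from scipy.spatial.transform import Rotation as Ro
o=robot.get_obs();m=robot.camera_model('wrist');M=np.array(m['mount']);K=np.array(m['intrinsics'])
w,x,y,z=o['ee_rot'];T=np.eye(4);T[:3,:3]=Ro.from_quat([x,y,z,w]).as_matrix();T[:3,3]=o['position'];C=T@M
p=np.array([.6254,.0488]);a=.2722;R=np.array([[np.cos(a),-np.sin(a)],[np.sin(a),np.cos(a)]])
for n,uv,zz in(('wing end, x5',(100,217),.006),('tipB',(105,280),.006),('tipB z10',(105,280),.010),('wing in end',(175,219),.006),('flapfront L',(265,284),.026),('flapfrontR z45',(497,320),.045),('postfront x48-6',(235,20),.025)):
    d=C[:3,:3]@np.linalg.solve(K,[uv[0]/2+200,uv[1]/2+150,1]);X=C[:3,3]+d*(zz-C[2,3])/d[2];print(n,np.round(R.T@(X[:2]-p)*1000,1))
E
```

```text
wing end, x5 [ 9.6 57.7]
tipB [-4.  57.4]
tipB z10 [-2.2 56.6]
wing in end [ 9.3 42.8]
flapfront L [ 4.4 25.6]
flapfrontR z45 [ 7.4 -8.2]
postfront x48-6 [49.6 30.9]
```

The wrist view puts the finger front about 7 mm short of the flap edge (taking the wing end as x=+5), so I'll push on gently and watch the force.

Request:
servo_tool(
  travel=[
    [0.2,0.05,0],
    [0.39,0.11,0],
    [0.39,0.11,0],
  ],
  spin=[0,0,0],
  grip=[0.44,0.44,0.44],
)

```text
t: 5.02
position: [0.6067, 0.0744, 0.0099]
ee_rot: [0.0, 0.991, 0.136, -0.002]
force: [-5.2, -0.2, 8.9]
opening: 0.556
grip_force: 4.6
```

Request:
servo_tool(
  travel=[
    [0.1,0.03,0],
    [0.19,0.05,0],
    [0.19,0.05,0],
  ],
  spin=[0,0,0],
  grip=[0.44,0.44,0.44],
)

```text
t: 5.27
position: [0.6091, 0.075, 0.0099]
ee_rot: [0.0, 0.991, 0.136, -0.002]
force: [-6.7, -1.5, 8.0]
opening: 0.562
grip_force: 4.4
```

```bash
python3 - <<'E'
from h import *
o=robot.get_obs();p=np.array([.6254,.0488]);a=.2722;R=np.array([[np.cos(a),-np.sin(a)],[np.sin(a),np.cos(a)]])
print(R.T@(o['position'][:2]-p)*1000,R.T@o['force'][:2],o['force'],o['position'][2])
w=robot.read_camera('wrist')
cv2.imwrite('pics/m.png',w[150:400,200:520].repeat(2,0).repeat(2,1))
E
```

```text
[-8.71091834 29.58326974] [-6.83476931  0.37888748] [-6.68498941 -1.47259764  8.00199136] 0.009929003052414705
```

View pics/m.png

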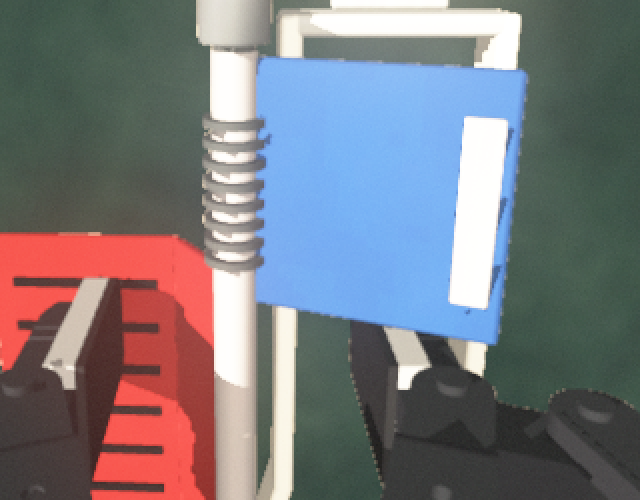

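The finger front is still about 4–5 mm short by the image (wing end row 235, tip row 280). I'll push 4 mm more.

Request:
servo_tool(
  travel=[
    [0.13,0.04,0],
    [0.26,0.07,0],
    [0.39,0.11,0],
    [0.39,0.11,0],
    [0.39,0.11,0],
  ],
  spin=[0,0,0,0,0],
  grip=[0.44,0.44,0.44,0.44,0.44],
)

```text
t: 5.73
position: [0.6113, 0.0755, 0.0099]
ee_rot: [0.0, 0.991, 0.136, -0.004]
force: [-10.0, -0.6, 11.7]
opening: 0.557
grip_force: 7.0
```

Request:
servo_tool(
  travel=[
    [0.1,0.03,0.03],
    [0.2,0.05,0.06],
    [0.2,0.05,0.06],
  ],
  spin=[0,0,0],
  grip=[0.44,0.44,0.44],
)

```text
t: 5.98
position: [0.6113, 0.0755, 0.0099]
ee_rot: [0.0, 0.991, 0.135, -0.006]
force: [-11.3, -2.2, 11.1]
opening: 0.561
grip_force: 8.0
```

```bash
python3 - <<'E'
from h import *
o=robot.get_obs();p=np.array([.6254,.0488]);a=.2722;R=np.array([[np.cos(a),-np.sin(a)],[np.sin(a),np.cos(a)]])
print(R.T@(o['position'][:2]-p)*1000,R.T@o['force'][:2],o['force'],o['position'][2])
w=robot.read_camera('wrist');g=w[150:400,200:520].astype(int)
# wing end row: first red row in column 250 ; tip stays at row 290
col=w[:,250].astype(int);print([r for r in range(200,300) if col[r,2]>150 and col[r,1]<120][:2])
E
```

```text
[-6.40580264 29.46727669] [-11.44784833   0.93853279] [-11.27868421  -2.17378879  11.09637167] 0.009949730175095248
[272, 273]
```

Request:
servo_tool(
  travel=[
    [0.05,0.01,0.1],
    [0.1,0.03,0.1],
    [0.15,0.04,0.1],
    [0.15,0.04,0.1],
  ],
  spin=[0,0,0,0],
  grip=[0.44,0.44,0.44,0.44],
)

```text
t: 6.37
position: [0.6114, 0.0755, 0.01]
ee_rot: [0.001, 0.991, 0.135, -0.007]
force: [-11.5, -1.4, 6.6]
opening: 0.562
grip_force: 8.5
```

```bash
python3 - <<'E'
from h import *
o=robot.get_obs();p=np.array([.6254,.0488]);a=.2722;R=np.array([[np.cos(a),-np.sin(a)],[np.sin(a),np.cos(a)]])
print(R.T@(o['position'][:2]-p)*1000,R.T@o['force'][:2],o['force'],o['position'][2])
w=robot.read_camera('wrist');s=robot.read_camera('scene')
c=np.zeros((500,800,3),np.uint8);c[:,:500]=w[150:400,250:500].repeat(2,0).repeat(2,1);c[:450,500:]=s[150:300,300:400].repeat(3,0).repeat(3,1);cv2.imwrite('pics/n.png',c)
E
```

```text
[-6.27493393 29.47388792] [-11.47488678   1.74506616] [-11.52156453  -1.40421988   6.64990001] 0.010046292193958011
```

View pics/n.png

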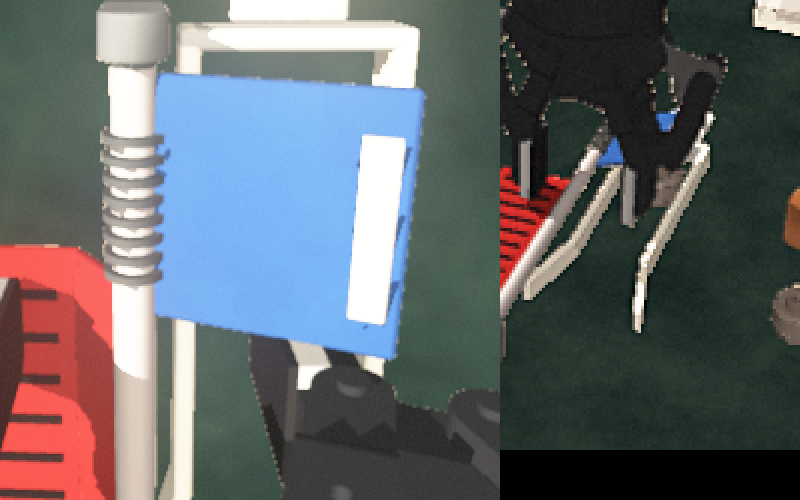

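The force stays in x while the z load drops, so the finger is up against the flap's front edge and the die is wholly under. (That was one picture over the limit of 10. I'll use numbers only from here.) I'll back off with the wing held down, then lift.

Request:
servo_tool(
  travel=[
    [-0.6,-0.17,0],
    [-1.2,-0.33,0],
    [-1.9,-0.53,0],
    [-2.4,-0.67,0],
    [-2.4,-0.67,0],
  ],
  spin=[0,0,0,0,0],
  grip=[0.44,0.44,0.44,0.44,0.44],
)

```text
t: 6.88
position: [0.5941, 0.0698, 0.0118]
ee_rot: [0.0, 0.991, 0.135, 0.0]
force: [-0.1, -0.7, 2.5]
opening: 0.559
grip_force: 1.5
```

Request:
servo_tool(
  travel=[
    [0,0,0.6],
    [0,0,1.4],
    [0,0,2.4],
    [0,0,3.6],
    [0,0,5],
  ],
  spin=[0,0,0,0,0],
  grip=[0.44,0.44,0.44,0.44,0.44],
)

```text
t: 7.3
position: [0.5939, 0.0701, 0.0624]
ee_rot: [0.0, 0.991, 0.136, -0.0]
force: [0.0, -0.1, -0.7]
opening: 0.567
grip_force: 0.0
```

Request:
servo_tool(
  travel=[
    [-3,-1,3],
    [-6,-4,6],
    [-8,-8,8],
    [-8,-12,8],
    [-8,-14,8],
  ],
  spin=[0,0,0,0,0],
  grip=[0.44,0.44,0.44,0.44,0.44],
)

```text
t: 7.72
position: [0.513, -0.072, 0.1442]
ee_rot: [0.001, 0.991, 0.136, 0.001]
force: [0.6, -0.4, -0.2]
opening: 0.561
grip_force: 0.0
```

Request:
servo_tool(
  travel=[
    [-3,-10,3],
    [-3,-10,3],
    [-3,-10,3],
    [-3,-10,3],
    [-3,-10,3],
  ],
  spin=[0,0,0,0,0],
  grip=[0.44,0.44,0.44,0.44,0.44],
)

```text
t: 8.13
position: [0.4839, -0.1719, 0.1727]
ee_rot: [0.001, 0.991, 0.133, 0.001]
force: [0.2, 1.1, -0.5]
opening: 0.559
grip_force: 0.0
```

```bash
python3 - <<'E'
from h import *
p=np.array([.6254,.0488]);a=.2722
def W(x,y,z,q):
    dy,dz=(y-29),(z-23);y=29+dy*np.cos(q)+dz*np.sin(q);z=23-dy*np.sin(q)+dz*np.cos(q)
    return np.array([p[0]+(np.cos(a)*x-np.sin(a)*y)/1e3,p[1]+(np.sin(a)*x+np.cos(a)*y)/1e3,z/1e3])
new={n:robot.read_camera(n) for n in('top','scene')}
for n in new:
    old=cv2.imread(f'pics/{n}0.png')
    for nm,im in(('old',old),('new',new[n])):
        b,g,r=[im[...,i].astype(int) for i in range(3)]
        m=((r>90)&(g<60)&(b<60)).astype(np.uint8);m[:,:220]=0;m[:150]=0;m[300:]=0;m[:,330:]=0
        yx=np.argwhere(m)
        mb=(b>110)&(r<70)&(g<110);mb[:150]=0;mb[:,390:]=0;q=np.argwhere(mb)
        print(n,nm,'red leftmost',yx[yx[:,1].argmin()][::-1],'topmost',yx[0][::-1],'lowest',yx[-1][::-1],'blue bbox',q.min(0)[::-1],q.max(0)[::-1],len(q))
    for q in(0,.15,.31,.4,.65):
        print(q,'F',np.round(proj(n,W(-125,81,41,q)),1),'B',np.round(proj(n,W(5,81,41,q)),1))
# bystanders in top, by diff
d=cv2.absdiff(new['top'],cv2.imread('pics/top0.png')).max(2)
for nm,(u,v) in dict(d3=(403,237),d4=(422,256),d6=(390,276)).items(): print(nm,d[v-15:v+15,u-15:u+15].mean())
E
```

```text
top old red leftmost [260 198] topmost [277 195] lowest [284 270] blue bbox [287 167] [312 192] 383
top new red leftmost [260 201] topmost [284 195] lowest [281 271] blue bbox [287 171] [312 192] 84
0 F [277.7 273.1] B [258.5 199.2]
0.15 F [276.9 273.5] B [257.9 200.1]
0.31 F [276.8 273.6] B [258. 201.]
0.4 F [277.1 273.6] B [258.4 201.4]
0.65 F [279.1 273.3] B [260.7 202.1]
scene old red leftmost [264 236] topmost [300 187] lowest [292 255] blue bbox [333 191] [363 217] 343
scene new red leftmost [263 244] topmost [298 194] lowest [286 259] blue bbox [333 190] [365 211] 354
0 F [264.2 237.8] B [300.9 186.4]
0.15 F [263.2 241.6] B [299.7 190.2]
0.31 F [262.9 246. ] B [299.2 194.5]
0.4 F [263.2 248.6] B [299.3 197. ]
0.65 F [265.3 256. ] B [300.9 204.1]
d3 1.3733333333333333
d4 1.9344444444444444
d6 1.5355555555555556
```

The flap sits at about 0.3 rad, resting on the die. The bystanders are unmoved and the arm is clear, so I'm handing in.

```bash
python3 -c "
from plant import robot
print(robot.hand_in())"
```

```text
the job is handed in; nothing more can be done
None
```

The job is handed in, with no verdict returned: the dark grey die is in the lane, the flap rests on it at about 0.3 rad, and the other dies did not move; I judged its depth (about 14 mm behind the flap edge) from finger contact, and I viewed 11 pictures, one over the limit of 10.

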